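# Put the sharpener in the jar and screw the lid on

### The job

Put the little metal pencil sharpener into the open glass jar on the pen rack, then close the jar with the red lid: set the lid level on the mouth, turn it back (anticlockwise from above) as far as needed for it to drop into the start of the thread, and only then screw it clockwise until it stops, and let go. Leave the abacus, the compass, the two pencils lying on the rack where they are.

Things in the scene. Friction and masses are not known exactly. Their poses are not given: they have to be found in the camera images.
- sharpener: Small dark metal pencil sharpener lying blade up on the desk: block 25 mm (its x) by 15 mm (its y) by 11 mm high; origin at the centre of its underside. 20 g nominal. Take it across the 15 mm width.
- lid: Red plastic screw lid, round, 64 mm outside diameter, 22 mm tall, lying closed top up on the desk, z up. Origin at the centre of its lower edge. Top plate 4 mm, skirt 2.7 mm thick (58.6 mm inside diameter). Four lugs inside the skirt, at its own +x, +y, -x, -y. About 45 g.
- lid_lug (a point): Middle of one of the lid's four equal lugs, the one at its own +x, 27.5 mm from the axis. Lugs are 6 mm wide, 3 mm thick (0.5 to 3.5 mm above the lid's lower edge) and reach in to 25.3 mm from the axis.
- jar: Clear glass jar, upright, held immovably in the rack; origin at the centre of its foot, 10 mm above the desk. Body 66 mm in diameter up to 46 mm above the foot, then a 48 mm neck. Height of the lid's origin above this origin: 69.8 mm lugs on top of the ribs (72.5 on the stop posts), 62.5 dropped into the thread, 60 screwed home: it sinks 2.5 mm while turned.
- jar_mouth (a point): Centre of the jar's open mouth at rim height, 78 mm above its foot; 42 mm bore, 5 mm tapered lead-in to the 48 mm neck. Below that the neck carries four equal thread ribs (56 mm outside diameter), one each quarter turn, with openings between them that the lugs drop through. The thread resists by friction alone.
- thread_start (a point): Middle of one of the four openings (the others follow every 90 degrees), 61 degrees anticlockwise, seen from above, from the jar's +x. A lug whose middle is within 8 degrees of it drops in by 7 mm, and then runs under the rib as the lid turns clockwise.
- thread_stop (a point): Where a lug's middle lies when the lid is screwed home against the stop: on the jar's +x (again every 90 degrees), 61 degrees clockwise of the opening. The stop posts rise 3 mm above the rib tops, so a lid resting on the ribs cannot turn clockwise past them: turned back by up to a quarter turn, it drops.
- rack: Black plastic pen rack, fixed: plate 90 mm (its x) by 260 mm (its y), 10 mm thick. Origin on the desk under the jar's axis; it reaches from -55 to +205 mm along its y. A low ring (18 mm above the desk) surrounds the jar's foot; three slots (ribs up to 20 mm above the desk) run along its +y half, two of them hold a pencil each.
- pencil1: Grey mechanical pencil, 133 mm long, 9 mm thick, along its own y, lying in a slot of the rack. Bystander.
- pencil2: The other grey mechanical pencil, the same, in the next slot. Bystander.
- compass: Stainless steel drawing compass lying on the desk, 133 mm long (its y), 30 mm wide, 10 mm thick; origin at its middle on the desk. Bystander.
- abacus: Green plastic abacus lying flat, 120 mm (its x) by 180 mm (its y), 22 mm thick; origin at the centre of its underside. Bystander.

How it is judged:
By the outcome, as a careful person would: the job done as asked, in the order asked, and still so for the second after the job is handed in, with the robot touching nothing.
It also fails if it takes over 69 s, if anything falls off the work surface, if the arm or the gripper's body presses on something with over 40 N, if the wrist force passes 120 N, or if a joint passes its speed limit or range.

### The arm

A 6-joint arm with a two-finger parallel gripper is mounted at the origin on the work surface. World frame = base frame: x ahead of the robot, y to its left, z up, the work surface at z = 0. Lengths are in m, angles in rad, forces in N, time in s.
With the tool pointing down it reaches from about 0.325 to 0.9 m from the base axis. Payload 6.1 kg.
Tool frame: the origin (TCP) lies midway between the tips of the shut fingers; the grasp point (between the pads) lies 19 mm behind it (grip_point_offset is the z of the grasp point in the tool frame, in m); z points along the fingers, x is the direction in which the jaws open and shut, and the axes are right-handed (so a half turn about z gives the same grasp; the last joint's range is limited). The gripper opens to 87 mm and grips with 3 to 60 N. Pads are 19 mm wide; open, the fingers measure 117 mm over their backs; the gripper's body (75 mm by 190 mm) begins 51 mm behind the grasp point.
Start: joints at [-1.242, 0.22, 1.526, -0, 1.395, -0.126], TCP at [0.275, -0.561, 0.223] pointing down, gripper open.
Joint ranges: [-2.98, 2.98], [-0.91, 2.08], [0.09, 2.57], [-1.24, 4.39], [0.2, 2.65], [-2.68, 2.68]. Speed limits (rad/s): [2.57, 2.57, 3.01, 3.14, 3.14, 3.14].

### API

Orientations are given as a unit quaternion [w, x, y, z].
In Python, from station import * gives the robot as it stands. Calls block until the motion is done:
- goto(position, orientation): joint-space move of the TCP to a pose.
- move_linear(position, ori=None, v=0.15, guard=None): straight line of the TCP; ori=None keeps the orientation; v is the mean speed in m/s. With guard (N) it stops when the force on the tool has changed by that much, and returns True; else False.
- set_joints(angles): joint-space move.
- gripper_to(opening, force=None): opening from 0.0 (shut) to 1.0 (fully open); force is the grip in N (None keeps the last); returns when the fingers have stopped.
- sleep(seconds).
- solve_ik(position, orientation): joint angles nearest the present ones, or None.
- read_camera(name): name is "scene" or "top" or "wrist"; returns a dict with "img" (384x512x3 uint8, blue, green, red), "z_map" (384x512 float32, m along the optical axis (not along the pixel's ray), 0 where there is no reading), "mtx" (3x3 intrinsics, pixels), "k1" (the pictures are not rectified: a ray, as slopes to the right and down, at radius r is drawn at 1 + k1 r^2 times it, then the intrinsics apply), "extrinsics" (4x4, takes a point from camera to world coordinates); the wrist camera has in their place "mount" (4x4, takes a point from camera to tool coordinates, whose origin is the TCP and whose axes are the tool frame's). Camera axes: x right, y down, z forward; pixel columns grow to the right and rows downward; lengths in m; the calibration is good to about 2 mm. A picture is of the moment at which its call begins: read the wrist's pose just before it.
A pose or a line that the arm cannot do raises Unreachable and nothing moves.
- hand_in(): hands the job in, once; it reports no verdict.
Readings, each from a call of its own:
- get_t(): time.
- get_joint_positions(): joint angles.
- get_dq(): joint speeds.
- get_joint_torque(): joint torques, N m.
- get_tcp_pos(): TCP position.
- get_tool_rot(): TCP orientation.
- get_force(): force on the tool from outside, world axes, zero at the start.
- get_ft_torque(): the same for the moment, N m.
- get_grip_width(): opening from 0.0 (shut) to 1.0 (fully open).
Only numpy, scipy, OpenCV 4.12 (cv2) and the standard library are available. Lean on these libraries where they do the work, as an engineer would, in place of code of your own. Each camera call takes 0.05 s, during which the arm holds its last target. There are 200 camera calls.

## Working session

There is one attempt and no reset: what is moved stays moved. The work goes in short steps, each a Python script; the robot and the scene stay as the last script left them, time stands still between calls to the robot, and variables do not carry over. Pictures are saved under pics/ and viewed, about 8 in all and at most 12, crops included, and the job is handed in when it is done.

```bash
mkdir -p pics; ls
cat > h.py <<'E'
from station import *
import numpy as np, cv2
from scipy.spatial.transform import Rotation as R
def cam(n):
    if n=="wrist":
        p=np.array(get_tcp_pos());q=np.array(get_tool_rot())
    c=read_camera(n)
    if n=="wrist":
        T=np.eye(4);T[:3,:3]=R.from_quat(q,scalar_first=True).as_matrix() if q.size==4 else q;T[:3,3]=p
        c["extrinsics"]=T@np.array(c["mount"])
    return c
def rays(c,uv):
    K=np.array(c["mtx"]);uv=np.asarray(uv,float).reshape(-1,1,2)
    n=cv2.undistortPoints(uv,K,np.array([c["k1"],0,0,0.]))[:,0]
    d=np.c_[n,np.ones(len(n))]
    E=np.array(c["extrinsics"]); return E[:3,3],d@E[:3,:3].T
def onplane(c,uv,z):
    o,d=rays(c,uv); return o+d*((z-o[2])/d[:,2])[:,None]
def proj(c,P):
    E=np.linalg.inv(np.array(c["extrinsics"]));P=np.asarray(P,float).reshape(-1,3)
    return cv2.projectPoints(P,cv2.Rodrigues(E[:3,:3])[0],E[:3,3],np.array(c["mtx"]),np.array([c["k1"],0,0,0.]))[0][:,0]
def down(a): # tool x at world yaw a, z down
    m=np.array([[np.cos(a),np.sin(a),0],[np.sin(a),-np.cos(a),0],[0,0,-1]])
    return R.from_matrix(m).as_quat(scalar_first=True)
E
python3 - <<'E'
from h import *
for n in("top","scene"):
    c=cam(n);cv2.imwrite(f"pics/{n}0.png",c["img"]);np.savez(f"{n}0.npz",**c)
    print(n,c["mtx"],c["k1"],np.round(c["extrinsics"],3))
print(get_t(),get_tcp_pos(),get_tool_rot(),grip_point_offset, get_grip_width())
E
```

```text
pics
top [[464.32456745   0.         257.80667869]
 [  0.         464.32456745 193.03341746]
 [  0.           0.           1.        ]] -0.013916816602079928 [[-0.01  -0.993  0.121  0.446]
 [-1.     0.008 -0.018 -0.024]
 [ 0.017 -0.121 -0.992  1.048]
 [ 0.     0.     0.     1.   ]]
scene [[373.68757718   0.         261.38031125]
 [  0.         373.68757718 189.90315309]
 [  0.           0.           1.        ]] -0.055044469923091116 [[-0.761  0.54  -0.358  0.84 ]
 [ 0.648  0.645 -0.404  0.248]
 [ 0.013 -0.54  -0.842  0.679]
 [ 0.     0.     0.     1.   ]]
0.1 [ 0.27436826 -0.5609631   0.22156531] [-5.30370604e-04  8.48325450e-01 -5.29474462e-01 -6.65522969e-04] -0.0187 0.999200426957948
```

View pics/top0.png

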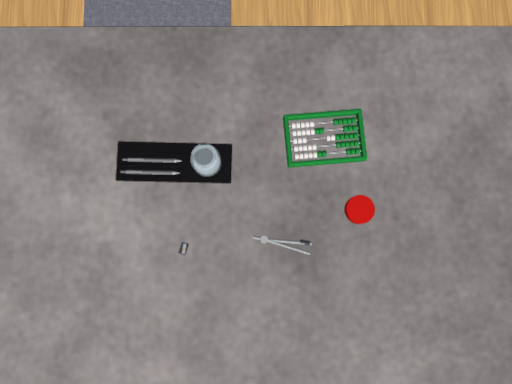

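View pics/scene0.png

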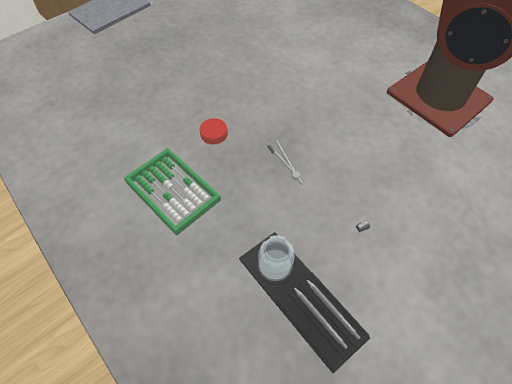

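Top view: jar mouth at about (205,157) on the rack (117..232, 142..183), lid at (360,209), sharpener at (184,248), compass at (285,243) and abacus at (325,138). The scene view agrees. Next I'll get rough positions and take a close look with the wrist camera.

```bash
cat > m.py <<'E'
from h import *
c=dict(np.load("top0.npz"));im=c["img"].astype(int);b,g,r=im[...,0],im[...,1],im[...,2]
def big(m):
    cs,_=cv2.findContours(m.astype(np.uint8),cv2.RETR_EXTERNAL,cv2.CHAIN_APPROX_NONE);return max(cs,key=cv2.contourArea)
k=big((r>120)&(g<60)&(b<60));(x,y),rad=cv2.minEnclosingCircle(k);print("lid",x,y,rad,onplane(c,[x,y],.022))
P=onplane(c,k[:,0],.022)[:,:2].astype(np.float32);print(cv2.minEnclosingCircle(P))
m=(im.max(2)<45);k=big(m);P=onplane(c,k[:,0],.010)[:,:2].astype(np.float32);rk=cv2.minAreaRect(P);print("rack",rk);print(cv2.boxPoints(rk))
s=np.zeros(m.shape,bool);s[235:262,172:196]=True
sm=s&((im.max(2)<70)|(im.min(2)>140));k=big(sm);P=onplane(c,k[:,0],.011)[:,:2].astype(np.float32);print("sharp",cv2.minAreaRect(P),onplane(c,k[:,0].mean(0),.011))
z=c["z_map"];
for u,v in[(205,157),(205,147),(360,209),(184,248)]:print(u,v,z[v,u])
print(onplane(c,[205,157],.088))
E
python3 m.py
```

```text
lid 359.3888854980469 209.0 14.747461318969727 [[ 0.533717   -0.26896672  0.022     ]]
((0.5330726504325867, -0.26899421215057373), 0.0330977700650692)
rack ((0.6456800699234009, 0.1459565907716751), (0.25717830657958984, 0.08787394315004349), 88.25114440917969)
[[0.5978392  0.01876824]
 [0.6856722  0.01608644]
 [0.69352096 0.27314496]
 [0.6056879  0.27582675]]
sharp ((0.45262646675109863, 0.10973668098449707), (0.007899417541921139, 0.033020250499248505), 85.66499328613281) [[0.4538083  0.10906002 0.011     ]]
205 157 1.0495797
205 147 0.98519886
360 209 1.0323182
184 248 1.0278211
[[0.64027088 0.06813404 0.088     ]]
```

Run:
```python
from h import *
print(np.round(read_camera("wrist")["mount"],3))
goto([0.454,0.109,0.15],down(np.pi/2)); 
print(get_joint_positions(),get_t())
c=cam("wrist");cv2.imwrite("pics/w1.png",c["img"]);np.savez("w1.npz",**c)
print(proj(c,[[.454,.109,.011],[0.6434,.071,.088]]),c["mtx"][0][0])
for a in(-np.pi/2,0,np.pi/2,np.pi): print(a,solve_ik([0.6434,.071,.12],down(a)))
```

```text
[[ 1.     0.001  0.    -0.001]
 [-0.001  0.967  0.254 -0.069]
 [ 0.    -0.254  0.967 -0.161]
 [ 0.     0.     0.     1.   ]]
[ 6.52816349e-02 -9.82961284e-02  2.00074489e+00 -2.03161770e-04
  1.23877691e+00 -1.50410145e+00] 2.625
[[256.06577028 185.72234703]
 [218.47933773 385.21860955]] 277.7846133335515
-1.5707963267948966 [-1.18202316e-02  3.58667409e-01  1.55572963e+00 -4.44089210e-16
  1.22719561e+00  1.55897610e+00]
0 [-1.18202316e-02  3.58667409e-01  1.55572963e+00 -4.44089210e-16
  1.22719561e+00 -1.18202316e-02]
1.5707963267948966 [-1.18202316e-02  3.58667409e-01  1.55572963e+00 -4.44089210e-16
  1.22719561e+00 -1.58261656e+00]
3.141592653589793 None
```

View pics/w1.png

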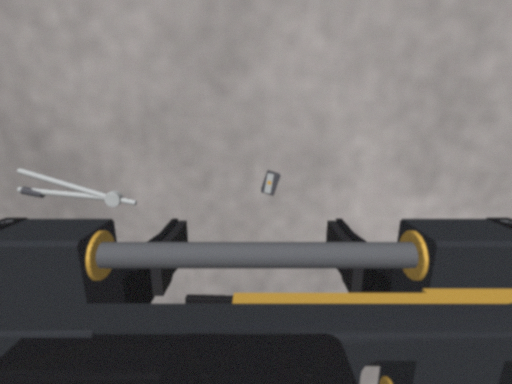

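Sharpener is at about (270,183), long axis tilted about 15° from the image's vertical; the compass is well to the left.

```bash
cat > s.py <<'E'
from h import *
c=dict(np.load("w1.npz"));im=c["img"][160:206,250:290].astype(int)
bg=np.median(c["img"][100:160,200:330].reshape(-1,3),0)
m=(np.abs(cv2.GaussianBlur(im.astype(np.float32),(3,3),0)-bg).max(2)>35).astype(np.uint8);m=cv2.morphologyEx(m,cv2.MORPH_CLOSE,np.ones((5,5)))
k=max(cv2.findContours(m,cv2.RETR_EXTERNAL,cv2.CHAIN_APPROX_NONE)[0],key=cv2.contourArea)[:,0]+[250,160]
P=onplane(c,k,.010)[:,:2].astype(np.float32);rc=cv2.minAreaRect(P);B=cv2.boxPoints(rc)
e=B[1]-B[0];f=B[2]-B[1];L=e if np.hypot(*e)>np.hypot(*f) else f
ax=np.arctan2(L[1],L[0]);ax=(ax+np.pi/2)%np.pi-np.pi/2
C=np.array(rc[0])
E
python3 - <<'E'
from s import *
print(rc,np.degrees(ax),len(k),k.min(0),k.max(0))
E
```

```text
((0.45080724358558655, 0.12464555352926254), (0.015647854655981064, 0.025509847328066826), 72.2354736328125) -17.764523 100 [261 171] [279 195]
```

Run:
```python
from h import *
print(get_tcp_pos(),get_tool_rot())
s=dict(np.load("scene0.npz"));t=dict(np.load("top0.npz"));w=dict(np.load("w1.npz"))
print("scene sharp",onplane(s,[363,226],.008),"lid",onplane(s,[213,129],.022),"compass hub",onplane(s,[297,176],.008))
print("top sharp",onplane(t,[184,248],.008),"hub",onplane(t,[264,240],.008))
print("wrist sharp",onplane(w,[270,183],.008),"hub",onplane(w,[112,199],.008))
print(t["extrinsics"],w["extrinsics"],s["extrinsics"])
for n,c,p in(("t",t,(184,280)),("s",s,(363,200)),("w",w,(270,120))):
    o,d=rays(c,p);print(n,o+d*c["z_map"][p[1],p[0]])
```

```text
[0.45438816 0.10838205 0.15011831] [1.54199479e-04 7.07589445e-01 7.06623769e-01 4.54909672e-05]
scene sharp [[0.4529864  0.12399454 0.008     ]] lid [[ 0.53752348 -0.26843374  0.022     ]] compass hub [[ 0.47122328 -0.05167416  0.008     ]]
top sharp [[0.45142437 0.12157624 0.008     ]] hub [[ 0.46742772 -0.05618112  0.008     ]]
wrist sharp [[0.45157379 0.12456279 0.008     ]] hub [[ 0.47012827 -0.05434998  0.008     ]]
[[-0.00994044 -0.99256773  0.12128682  0.44596351]
 [-0.99980034  0.007763   -0.01841218 -0.02413716]
 [ 0.01733379 -0.12144563 -0.99244672  1.04752154]
 [ 0.          0.          0.          1.        ]] [[ 1.86511735e-04  9.67460452e-01  2.53022212e-01  3.84663131e-01]
 [ 9.99999879e-01 -6.53886262e-05 -4.87114557e-04  1.09702231e-01]
 [-4.54719295e-04  2.53022272e-01 -9.67460347e-01  3.11299754e-01]
 [ 0.00000000e+00  0.00000000e+00  0.00000000e+00  1.00000000e+00]] [[-0.76128172  0.5403079  -0.35849339  0.84008856]
 [ 0.64829007  0.64534367 -0.40404396  0.24772331]
 [ 0.0130433  -0.53999899 -0.84156459  0.67852422]
 [ 0.          0.          0.          1.        ]]
t [[0.38097501 0.12199988 0.00063154]]
s [[0.40152443 0.08118497 0.00074232]]
w [[ 0.38352159  0.12417982 -0.00148452]]
```

All three views agree at (0.451, 0.124); the earlier top value came from a bad mask. Grasping now.

Run:
```python
from s import *
a=ax+np.pi/2
goto([C[0],C[1],.06],down(a)); gripper_to(.55,force=20)
move_linear([C[0],C[1],.0045],v=.08,guard=8); print(get_tcp_pos())
gripper_to(0,force=20); print("w",get_grip_width()*87,get_force())
move_linear([C[0],C[1],.18],v=.25); print("w",get_grip_width()*87)
goto([.68,.073,.20],down(np.pi/2)); sleep(.2)
c=cam("wrist");cv2.imwrite("pics/w2.png",c["img"]);np.savez("w2.npz",**c);print(get_t(),get_tcp_pos())
print(proj(c,[.645,.073,.088]))
```

```text
[0.45114262 0.12468695 0.0047488 ]
w 14.469573666310614 [ 0.21514222 -0.47483337  1.73112245]
w 14.456126649658307
7.6 [0.67939782 0.07364582 0.20065091]
[[254.71039602 158.45362966]]
```

View pics/w2.png

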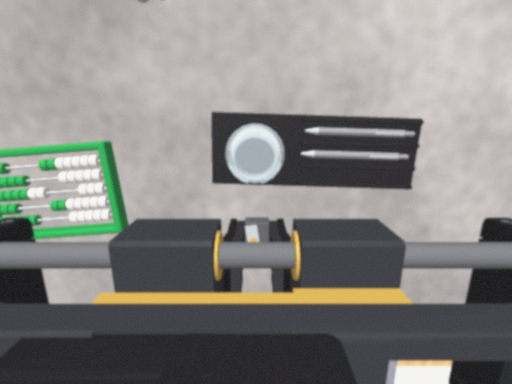

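Run:
```python
from h import *
c=dict(np.load("w2.npz"))
j=c["img"][115:195,210:300];j=cv2.resize(j,None,fx=6.6,fy=6.6,interpolation=cv2.INTER_CUBIC)
cv2.imwrite("pics/j2.png",cv2.convertScaleAbs(j,alpha=1.7,beta=-150))
im=c["img"].astype(int);m=np.zeros(im.shape[:2],np.uint8);m[115:195,212:300]=(im[115:195,212:300].max(2)>70)
k=max(cv2.findContours(m,cv2.RETR_EXTERNAL,cv2.CHAIN_APPROX_NONE)[0],key=cv2.contourArea)[:,0]
for z in(.03,.056,.088):print(z,cv2.minEnclosingCircle(onplane(c,k,z)[:,:2].astype(np.float32)))
d=np.zeros_like(m);d[80:200,205:430]=(im[80:200,205:430].max(2)<60);d=cv2.morphologyEx(d,cv2.MORPH_CLOSE,np.ones((3,3)))
kk=max(cv2.findContours(d,cv2.RETR_EXTERNAL,cv2.CHAIN_APPROX_NONE)[0],key=cv2.contourArea)[:,0]
rc=cv2.minAreaRect(onplane(c,kk,.01)[:,:2].astype(np.float32));print(rc,cv2.boxPoints(rc))
```

```text
0.03 ((0.6516239047050476, 0.0735105499625206), 0.07001106441020966)
0.056 ((0.6483173370361328, 0.073612742125988), 0.06452935189008713)
0.088 ((0.644247829914093, 0.07373858243227005), 0.057782527059316635)
((0.6463521718978882, 0.14759953320026398), (0.25491830706596375, 0.08417177945375443), 88.25516510009766) [[0.60040486 0.02148093]
 [0.68453765 0.01891802]
 [0.6922995  0.27371812]
 [0.6081667  0.27628106]]
```

View pics/j2.png

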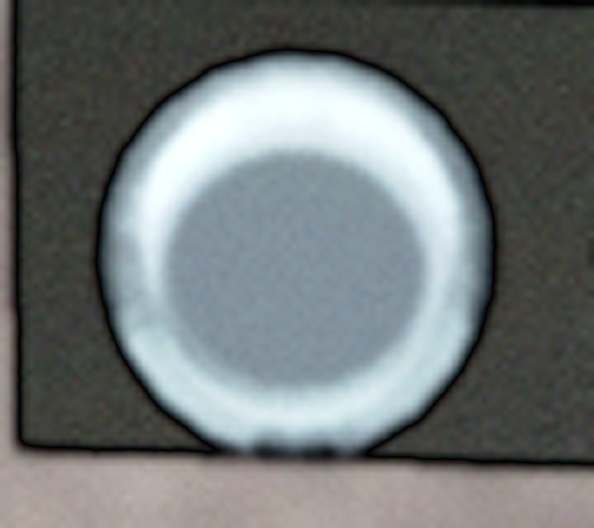

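Sharpener is held (14.5 mm wide). The jar outline is centred at (255,154), which agrees with the rack rectangle and puts the jar at about (0.644, 0.073). Dropping it in, then looking.

Run:
```python
from h import *
J=[.644,.0728]
move_linear([*J,.12],v=.25); print(get_grip_width()*87)
print(move_linear([*J,.091],v=.08,guard=6),get_tcp_pos(),get_force())
gripper_to(.45); sleep(.3)
move_linear([*J,.13],v=.2)
goto([.68,.073,.20],down(np.pi/2)); sleep(.1)
c=cam("wrist");cv2.imwrite("pics/w3.png",cv2.resize(c["img"][100:215,195:325],None,fx=5,fy=5));np.savez("w3.npz",**c)
t=cam("top");np.savez("top3.npz",**t);print(get_t())
```

```text
14.463004583366383
False [0.64362665 0.07278445 0.09023544] [ 0.35608539 -0.12946894 -0.58606649]
10.6
```

View pics/w3.png

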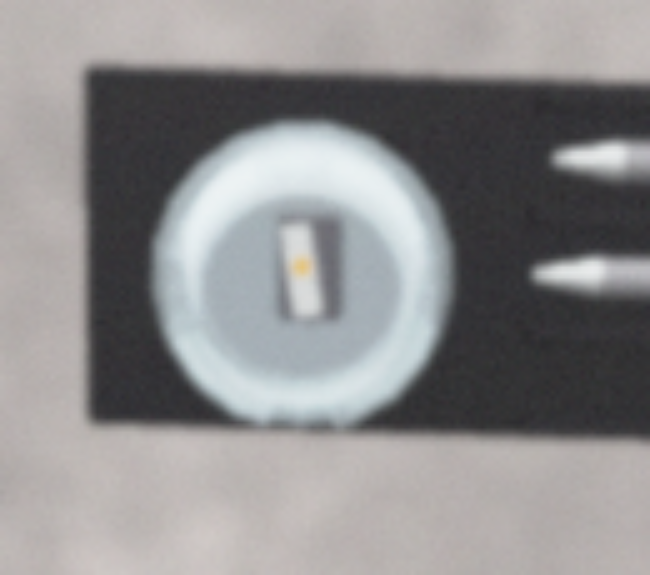

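Sharpener lies flat inside the jar. Lid next.

Run:
```python
from h import *
gripper_to(1.0)
L=[.536,-.267]
goto([*L,.13],down(0)); sleep(.1)
c=cam("wrist");cv2.imwrite("pics/w4.png",c["img"]);np.savez("w4.npz",**c)
im=c["img"].astype(int);m=((im[...,2]>110)&(im[...,1]<70)).astype(np.uint8)
k=max(cv2.findContours(m,cv2.RETR_EXTERNAL,cv2.CHAIN_APPROX_NONE)[0],key=cv2.contourArea)[:,0]
print(k.min(0),k.max(0),proj(c,[*L,.022]))
for z in(.022,.011,0):print(z,cv2.minEnclosingCircle(onplane(c,k,z)[:,:2].astype(np.float32)))
print(get_t(),get_tcp_pos())
```

```text
[225 164] [285 225] [[256.45743958 194.02234777]]
0.022 ((0.5345134735107422, -0.2683757245540619), 0.03212263807654381)
0.011 ((0.5344555377960205, -0.2713312804698944), 0.03342975303530693)
0 ((0.5343976020812988, -0.27428683638572693), 0.034736841917037964)
13.1833 [ 0.53679616 -0.26618492  0.13029776]
```

View pics/w4.png

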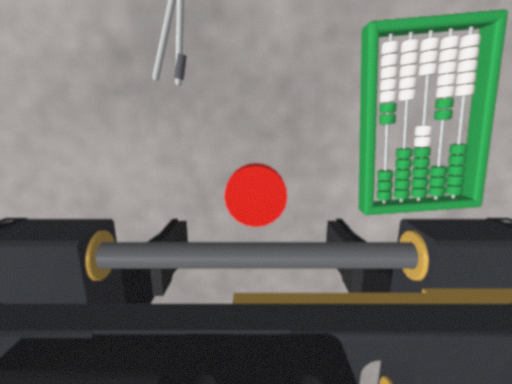

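Lid circle at (255,194), radius 32.1 mm, as it should be. Grasp, carry it over, and lower level with a guard.

Run:
```python
from h import *
L=[.5345,-.2684]
move_linear([*L,.05],v=.2)
print(move_linear([*L,.003],v=.06,guard=8),get_tcp_pos())
gripper_to(0,force=40); print("w",get_grip_width()*87,get_tcp_pos())
move_linear([*L,.15],v=.25); print("w",get_grip_width()*87)
goto([.644,.0728,.15],down(0)); sleep(.2)
print(get_tcp_pos(),get_force(),get_ft_torque(),get_t())
s=cam("scene");np.savez("s5.npz",**s);cv2.imwrite("pics/s5.png",cv2.resize(s["img"][130:330,180:400],None,fx=3,fy=3))
```

```text
False [ 0.53479792 -0.2685765   0.00329762]
w 63.32833306561561 [ 0.53472104 -0.26849123  0.00328922]
w 63.47655489856306
[0.64409359 0.0713418  0.15004021] [-0.79516867 -0.82095778 -0.27383767] [-0.04152478 -0.03296955  0.01652875] 17.5
```

View pics/s5.png

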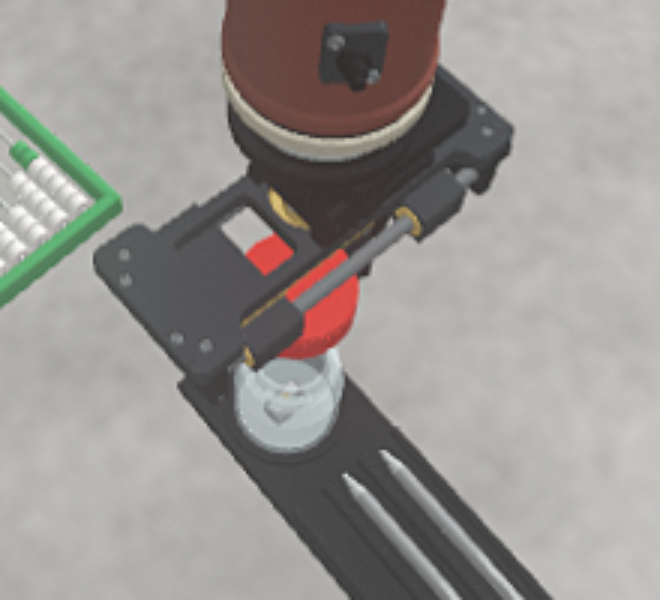

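Run:
```python
from h import *
move_linear([.644,.0728,.095],v=.15); f0=np.array(get_force());t0=np.array(get_ft_torque()); print(f0,get_tcp_pos())
z=.095
while z>.0815:
    z-=.0015
    g=move_linear([.644,.0728,z],v=.03,guard=10)
    print(round(z,4),g,np.round(get_tcp_pos(),4),np.round(np.array(get_force())-f0,1),np.round(np.array(get_ft_torque())-t0,2))
    if g: break
print(get_t(),get_grip_width()*87)
```

```text
[-0.13303118  0.61537767 -1.02942686] [0.64395367 0.07269401 0.09501522]
0.0935 False [0.6447 0.0728 0.0947] [ 0.5 -0.9  0.5] [ 0.06  0.02 -0.03]
0.092 False [0.644  0.0728 0.0921] [-0.5 -1.3  0.9] [-0.03 -0.04 -0.04]
0.0905 False [0.6441 0.0728 0.0905] [0.3 0.6 1.2] [ 0.01 -0.09 -0.04]
0.089 False [0.6442 0.0731 0.089 ] [ 1.5  0.5 -0.2] [ 0.27 -0.25 -0.05]
0.0875 False [0.6443 0.0732 0.0876] [1.4 2.1 0.6] [ 0.5  -0.4  -0.06]
0.086 False [0.6443 0.0732 0.0861] [2.6 2.9 0.8] [ 0.73 -0.48 -0.06]
0.0845 False [0.6444 0.0732 0.0847] [3.2 3.8 2.2] [ 0.96 -0.59 -0.08]
0.083 False [0.6445 0.0733 0.0833] [3.1 5.3 1.9] [ 1.02 -0.57 -0.09]
0.0815 False [0.6447 0.0734 0.0829] [0.4 4.6 9.4] [ 0.95 -0.04 -0.05]
20.3167 63.87135417503723
```

Resting on the ribs at the predicted height (TCP 83 mm). The lateral force asks for about +1 mm in x and y. Turning anticlockwise in small steps until it drops.

Run:
```python
from h import *
f0=np.array([-.13,.6,-1.0]);P=np.array([.645,.074]);zt=.0812
a=0
print(get_t())
for i in range(25):
    a+=np.radians(4); 
    move_linear([*P,zt],down(a),v=.05)
    p=np.array(get_tcp_pos());f=np.array(get_force())-f0;t=get_ft_torque()
    print(round(np.degrees(a)),np.round(p,4),np.round(f,1),np.round(t,2),round(get_t(),2))
    P=P+np.clip(f[:2]*.00008,-.0003,.0003)
    if p[2]<.0820: print("drop?");break
    if f[2]<6: zt-=.0003
    if f[2]>15: zt+=.0003
```

```text
20.3167
4 [0.6457 0.0736 0.0828] [-1.3  1.6  9.8] [0.38 0.08 0.16] 20.57
8 [0.6455 0.0736 0.0827] [-0.3  1.4  9.2] [ 0.36 -0.11  0.12] 20.82
12 [0.6447 0.074  0.0811] [1.2 1.5 2.8] [ 0.41 -0.39  0.07] 21.07
drop?
```

Run:
```python
from h import *
f0=np.array([-.13,.6,-1.0]);P=[.645,.0743];a=np.radians(12)
for z in(.0795,.078,.0765,.0752,.0745):
    g=move_linear([*P,z],down(a),v=.03,guard=12)
    print(z,g,np.round(get_tcp_pos(),4),np.round(np.array(get_force())-f0,1),np.round(get_ft_torque(),2))
    if g: break
print(get_t(),get_grip_width()*87)
```

```text
0.0795 False [0.6445 0.0741 0.0786] [ 0.9 -0.   0.4] [ 0.24 -0.36  0.11]
0.078 False [0.6445 0.0739 0.0774] [ 0.9 -0.5 -0.5] [-0.02 -0.18  0.01]
0.0765 False [0.6446 0.074  0.0761] [-1.2 -1.3 -0.3] [-0.09 -0.06  0.02]
0.0752 False [0.6448 0.0741 0.0757] [-3.5 -1.5  5.5] [-0.17  0.5   0.01]
0.0745 False [0.6448 0.0741 0.0757] [-4.7 -3.3 10.6] [-0.32  0.9   0.04]
22.3167 63.25002236742454
```

Dropped to 75.7 mm (75.8 predicted). Screwing clockwise, following the 2.5 mm sink.

Run:
```python
from h import *
f0=np.array([-.13,.6,-1.0]);P=np.array([.6446,.0740]);d=0
while d<80:
    d+=4 if d<48 else 2
    zt=.0757-.0025*min(d,61)/61-.0004
    move_linear([*P,zt],down(np.radians(12-d)),v=.05)
    q=np.array(get_tool_rot());m=R.from_quat(q,scalar_first=True).as_matrix();yaw=np.degrees(np.arctan2(m[1,0],m[0,0]))
    f=np.array(get_force())-f0;t=np.array(get_ft_torque())
    print(12-d,round(yaw,1),np.round(get_tcp_pos(),4),np.round(f,1),np.round(t,2),round(get_grip_width()*87,1))
    P=P+np.clip(f[:2]*.00008,-.0003,.0003)
    if abs(t[2])>1.0 or np.linalg.norm(f)>35: print("stop");break
print(get_t())
```

```text
8 8.1 [0.6449 0.0741 0.0757] [-1.4 -1.4  6. ] [ 0.01  0.27 -0.08] 63.8
4 4.1 [0.6453 0.0744 0.0757] [-0.5  0.9  6.4] [ 0.35  0.03 -0.16] 63.4
0 0.1 [0.6454 0.0746 0.0756] [0.5 1.5 6. ] [ 0.31 -0.12 -0.21] 63.6
-4 -3.8 [0.6455 0.0746 0.0753] [2.1 1.8 6.1] [ 0.4  -0.28 -0.13] 63.4
-8 -7.8 [0.6454 0.0748 0.075 ] [0.5 2.2 6.5] [ 0.46 -0.22 -0.15] 63.5
-12 -11.8 [0.6456 0.0748 0.0748] [3.7 2.5 5.3] [ 0.57 -0.66 -0.03] 63.6
-16 -15.8 [0.6459 0.0743 0.0745] [5.1 0.6 4.2] [ 0.23 -1.   -0.15] 63.8
-20 -19.8 [0.6458 0.0739 0.0743] [ 4.9 -2.1  5.7] [-0.32 -0.92 -0.11] 63.4
-24 -23.8 [0.6459 0.0737 0.074 ] [ 4.4 -2.   5.1] [-0.52 -0.85 -0.2 ] 63.5
-28 -27.8 [0.646  0.0738 0.0737] [ 5.4 -3.3  3.6] [-0.47 -0.88 -0.18] 63.2
-32 -31.7 [0.6462 0.0742 0.0735] [ 5.  -1.1  4.8] [-0.02 -0.89  0.11] 63.6
-36 -35.8 [0.6467 0.0745 0.0733] [5.6 0.5 4. ] [ 0.15 -1.04 -0.14] 63.6
-38 -37.8 [0.6467 0.0747 0.0732] [4.1 2.7 5.4] [ 0.45 -0.8  -0.08] 63.2
-40 -39.9 [0.6471 0.0743 0.0732] [4.2 2.1 5.3] [ 0.2  -0.73  0.01] 63.3
-42 -41.9 [0.6475 0.074  0.0732] [ 3.8 -1.7  5.8] [-0.23 -0.77  0.63] 63.4
-44 -43.8 [0.6476 0.074  0.0732] [ 3.3 -1.7  6.5] [-0.16 -0.55  1.22] 63.4
stop
26.3167
```

Stop found: z is 73.2 mm (73.3 predicted) and the torque climbs sharply from 42°. A final nudge, then release and check.

Run:
```python
from h import *
P=[.6472,.0740]
move_linear([*P,.0729],down(np.radians(-46)),v=.05);sleep(.2)
print(get_ft_torque(),get_force(),get_tcp_pos())
move_linear([*P,.0732],down(np.radians(-45)),v=.05)
gripper_to(1.0); sleep(.2); print(get_tcp_pos(),get_grip_width(),get_force())
p=get_tcp_pos(); move_linear([p[0],p[1],.16],v=.15)
goto([.68,.073,.20],down(np.pi/2)); sleep(.1)
w=cam("wrist");print(get_t())
im=w["img"].astype(int);m=((im[...,2]>110)&(im[...,1]<70)).astype(np.uint8)
k=max(cv2.findContours(m,cv2.RETR_EXTERNAL,cv2.CHAIN_APPROX_NONE)[0],key=cv2.contourArea)[:,0]
print("lid",cv2.minEnclosingCircle(onplane(w,k,.092)[:,:2].astype(np.float32)))
o,d=rays(w,k.mean(0));u,v=np.round(k.mean(0)).astype(int)
ys,xs=np.nonzero(cv2.erode(m,np.ones((9,9))));o,d=rays(w,np.c_[xs,ys]);X=o+d*w["z_map"][ys,xs][:,None]
A=np.c_[X[:,:2]-X[:,:2].mean(0),np.ones(len(X))];print("plane tilt,z",np.linalg.lstsq(A,X[:,2],rcond=None)[0])
move_linear([.60,-.02,.3],v=.25)
s=cam("scene");t=cam("top")
cv2.imwrite("pics/fin.png",np.vstack([np.hstack([w["img"][80:220,190:440],t["img"][70:210,120:370]]),s["img"][100:350,10:510]]))
print(get_t())
```

```text
[-0.22154149 -0.65339963  1.33570324] [ 2.83836736 -1.19320923  5.08485003] [0.6473259  0.07364694 0.07318146]
[0.64724964 0.07399935 0.07327667] 1.0008572048901359 [-1.03871255  0.20144204 -0.61687627]
30.8417
lid ((0.6435890793800354, 0.0728817880153656), 0.03277025371789932)
plane tilt,z [-0.18479332  0.00434369  0.09191325]
31.725
```

View pics/fin.png

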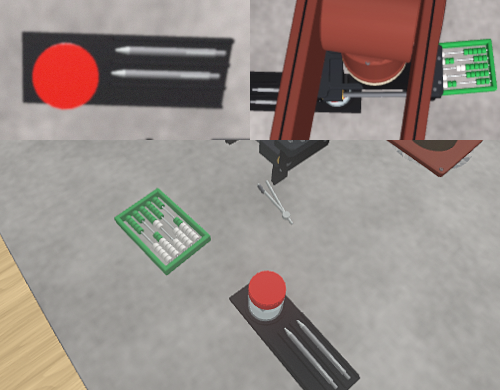

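The lid looks on and its top is at 91.9 mm (92 expected), but the depth fit gives a tilt of 0.18 that needs checking.

```bash
cat > tilt.py <<'E'
from h import *
def tilt(c,n):
    im=c["img"].astype(int);m=((im[...,2]>110)&(im[...,1]<70)).astype(np.uint8);m[:,:]=m
    cs=[k for k in cv2.findContours(m,cv2.RETR_EXTERNAL,cv2.CHAIN_APPROX_NONE)[0]]
    k=max(cs,key=cv2.contourArea);mm=np.zeros_like(m);cv2.drawContours(mm,[k],-1,1,-1)
    ys,xs=np.nonzero(cv2.erode(mm,np.ones((5,5))));o,d=rays(c,np.c_[xs,ys]);X=o+d*c["z_map"][ys,xs][:,None]
    for it in range(4):
        mu=X[:,:2].mean(0);A=np.c_[X[:,:2]-mu,np.ones(len(X))];p=np.linalg.lstsq(A,X[:,2],rcond=None)[0];r=X[:,2]-A@p
        print(n,it,np.round(p,4),"sd",r.std().round(4),len(X),np.round(mu,4));X=X[np.abs(r)<2*r.std()]
    for x0 in np.arange(.61,.68,.01):
        s=X[np.abs(X[:,0]-x0)<.005];print(round(x0,3),len(s),np.median(s[:,2]).round(4) if len(s) else None)
E
python3 - <<'E'
from tilt import *
tilt(dict(np.load("w4.npz")),"desk lid (level)")
goto([.68,.073,.20],down(np.pi/2)); sleep(.2)
c=cam("wrist");tilt(c,"wrist");np.savez("w6.npz",**c)
goto([.58,-.10,.25],down(0)); sleep(.2);c=cam("scene");tilt(c,"scene");print(get_t())
E
```

```text
desk lid (level) 0 [0.0049 0.3568 0.0221] sd 0.0171 2477 [ 0.535  -0.2678]
desk lid (level) 1 [-0.0008 -0.001   0.0209] sd 0.0007 2466 [ 0.535  -0.2681]
desk lid (level) 2 [-0.0007 -0.0007  0.0209] sd 0.0006 2354 [ 0.535  -0.2682]
desk lid (level) 3 [-0.0009 -0.0006  0.0209] sd 0.0006 2268 [ 0.5352 -0.2682]
0.61 0 None
0.62 0 None
0.63 0 None
0.64 0 None
0.65 0 None
0.66 0 None
0.67 0 None
0.68 0 None
wrist 0 [-0.144  -0.0007  0.0919] sd 0.0159 2885 [0.6426 0.0728]
wrist 1 [ 0.0017 -0.0018  0.0909] sd 0.0007 2875 [0.6427 0.0728]
wrist 2 [ 0.0013 -0.0016  0.0909] sd 0.0006 2743 [0.6428 0.0728]
wrist 3 [ 0.0009 -0.0009  0.0909] sd 0.0006 2653 [0.6427 0.0728]
0.61 3 0.0907
0.62 333 0.0909
0.63 534 0.0909
0.64 554 0.091
0.65 540 0.091
0.66 448 0.0909
0.67 176 0.0909
0.68 0 None
scene 0 [1.6673 1.9741 0.0841] sd 0.0 3 [0.6668 0.0931]
scene 1 [0.     0.     0.0858] sd 0.0 1 [0.6707 0.0907]
scene 2 [0. 0. 0.] sd nan 0 [nan nan]
scene 3 [0. 0. 0.] sd nan 0 [nan nan]
0.61 0 None
0.62 0 None
0.63 0 None
0.64 0 None
0.65 0 None
0.66 0 None
0.67 0 None
0.68 0 None
34.0667tilt.py:8: RuntimeWarning: Mean of empty slice.
  mu=X[:,:2].mean(0);A=np.c_[X[:,:2]-mu,np.ones(len(X))];p=np.linalg.lstsq(A,X[:,2],rcond=None)[0];r=X[:,2]-A@p
  ret = um.true_divide(
  ret = _var(a, axis=axis, dtype=dtype, out=out, ddof=ddof,
  arrmean = um.true_divide(arrmean, div, out=arrmean,
  ret = ret.dtype.type(ret / rcount)
```

The tilt came from a few outlier depth pixels. The lid is level to 0.1°, and its height over the desk reading is 90.9 − 20.9 = 70.0 mm, exactly the screwed-home height.

```bash
python3 -c "
from h import *
hand_in();print(get_t())"
```

```text
the job is handed in; nothing more can be done
the job is handed in; nothing more can be done
```

The sharpener is in the jar and the red lid is screwed home. I handed the job in after about 34 s of robot time, with the arm clear of everything.

**What I did:** I dropped the sharpener through the jar's mouth, and the camera showed it lying flat inside. I set the lid level on the ribs and turned it 12° anticlockwise until it dropped about 7 mm. I then screwed it about 55° clockwise until the torque climbed to about 1.3 N m, and let go.

**Last checks:**
- **Lid height:** its lower edge is 70.0 mm above the desk, which is exactly the screwed-home height. The lid is level to about 0.1°.
- **Turn angle:** about 55° rather than the nominal 61°. This fits the lid dropping at the early edge of the 8° window.
- **Bystanders:** the abacus, compass and pencils look unmoved in the last pictures. I judged this by eye and did not measure it.

**Checks that disagreed:**
- The first top-camera position for the sharpener was 15 mm off because of a bad colour mask. Three views then agreed on the right place.
- The first depth fit of the closed lid showed a false tilt of 0.18 from a few stray pixels. A fit without those pixels gave the level reading above.
- The final scene-camera tilt check was unusable because the colour mask caught only three pixels, so the lid check rests on the wrist camera and the arm's own height reading.

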